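# Close the length gauge on the stepped pearwood block

### The arm

A 7-joint arm with a two-finger parallel gripper is mounted at the origin on the work surface. World frame = base frame: x ahead of the robot, y to its left, z up, the work surface at z = 0. Lengths are in mm, angles in degrees, forces in N, time in s.
With the tool pointing down it reaches from about 425 to 875 mm from the base axis. Payload 8.4 kg.
Tool frame: the origin (TCP) lies at the very end of the fingers, on their centre line; the grasp point (between the pads) lies robot.tcp_to_grasp behind it (robot.tcp_to_grasp is the distance from the TCP to the grasp point, in mm); z points along the fingers, x is the direction in which the jaws open and shut, and the axes are right-handed (so a half turn about z gives the same grasp; the last joint's range is limited). The gripper opens to 85 mm and grips with 20 to 120 N. Pads are 22 mm wide; open, the fingers measure 114 mm over their backs; the gripper's body (76 mm by 85 mm) begins 54 mm behind the grasp point. The pads swing forward as they close: fully open they stand 13 mm farther back than shut.
Start: joints at [59.29, 19.091, 2.286, 83.961, -0.768, 76.965, -3.352], TCP at [274.952, -588.953, 231.308] pointing down, gripper open.
Joint ranges: [-147.57, 147.57], [-21.85, 119.76], [-74.77, 79.35], [14.55, 137.4], [-85.83, 265.84], [4.83, 119.75], [-152.11, 152.11]. Speed limits (degrees/s): [127.2, 127.2, 159.86, 159.86, 180, 180, 180].

### API

Orientations are given as [roll, pitch, yaw] about the fixed x, y, z axes, in that order (R = Rz(yaw) Ry(pitch) Rx(roll)).
In Python, from station import state, viewer, order, robot gives the robot as it stands.
- The arm moves only by the tool move_arm, never from a script. Its argument "commands" is a list of rows, each a list of 7 numbers: the shift along the tool's x, y, z each as a share of 0.08 m, from -1 to 1, then the turn, a rotation vector about the tool's x, y, z each as a share of 180 degrees, from -1 to 1, then the closure, from -1 (fully open) to 1 (shut), so that 0 is half open. In form: [[x, y, z, wx, wy, wz, gripper], ...]. A call has exactly 5 rows; each row is the pose to reach, as a shift and turn from the pose commanded when the call began, along the tool's axes at that moment, turning the shorter way round; what a row does not reach only later rows make up. A row lasts 1/8 s, in which the tool goes at most 62.5 mm and 10.7 degrees, less where a joint would pass 70% of its speed; a pose out of reach is approached as far as the arm can. A call with a number of a shift or a turn outside -1 to 1 is refused whole. A call with a gripper value outside its range is refused whole. The fingers move at their own pace and stop on an object; "squeeze" is the grip in N (left out, the last holds). Time passes only in rows, so rows that repeat a pose let the fingers close, or fill a call up. It gives the time, the measured TCP pose, the force and the opening at its end, in the units of the state.
- state(): the state, without advancing time (a new reading comes with each control period).
- viewer.capture(name): name is "scene" or "top" or "wrist"; returns the picture (384x512x3 uint8, red, green, blue); there is no depth.
- viewer.camera_model(name): a dict with "camera_matrix" (3x3 intrinsics, pixels), "k1" (the pictures are not rectified: a ray, as slopes to the right and down, at radius r is drawn at 1 + k1 r^2 times it, then the intrinsics apply), "rvec" (rotation vector, rad) and "tvec" (3), from world to camera coordinates, as OpenCV has them; the wrist camera has in their place "tool_from_camera" (4x4, takes a point from camera to tool coordinates, whose origin is the TCP and whose axes are the tool frame's). Camera axes: x right, y down, z forward; pixel columns grow to the right and rows downward; lengths in mm; the calibration is good to about 2 mm. A picture is of the moment at which its call begins: read the wrist's pose just before it. camera_model takes no time and is no camera call.
- order.job_done(): hands the job in, once; it reports no verdict.
The state is a dict: "time_s": time; "joints": joint angles; "joint_vel": joint speeds; "effort": joint torques, N m; "tool_pos": TCP position; "orientation": TCP orientation; "ft_force": force on the tool from outside, world axes, zero at the start; "wrist_torque": the same for the moment, N m; "width": opening from 0.0 (shut) to 1.0 (fully open).
Only numpy, scipy, OpenCV 4.12 (cv2) and the standard library are available. Lean on these libraries where they do the work, as an engineer would, in place of code of your own. Each camera call takes 0.05 s, during which the arm holds its last target.

### The job

Pick the stepped pearwood block from among the other pieces, lay it flat on its base and lengthwise on the middle of the bed of the bench length gauge, between the sprung anvil and the sliding jaw, and let go of it. Then slide the jaw by its thumb post against the block until the block presses the anvil back and its brass pointer stands over the black band, without ever driving the anvil hard back to its stop, and let go of the post so that the gauge stays closed on the block.

Things in the scene. Friction and masses are not known exactly. Their poses are not given: they have to be found in the camera images.
- step_block: Loose pearwood block with a milled step, 60 mm long (x), 32 wide (y), about 60 g; 40 tall for x -30 to +6 mm, 20 tall for x +6 to +30. Origin: centre of its 60 x 32 underside, z up. May lie in the gauge either way round. Bystanders of the same wood: a plain block of the same outer size without a step, a sloping wedge, a turned bobbin.
- gauge: Bench length gauge, fixed. Dark steel base 100 mm wide (x +-50), y -130 to +170, 15 thick; its flat top is the bed, open at both x sides. Origin: on the counter under the centre line; y runs along the slide, z up. At its -y end a grey housing (64 wide, y -130 to -85, top z 47) with the sprung anvil before it; at the +y end the sliding jaw with the thumb post.
- jaw (a joint): Sliding jaw, m: 0 open, up to 0.13 towards the anvil (-y). Its face (50 mm wide, z 16 to 52) lies at gauge y = 90 mm - reading. Carriage behind it: 70 wide, top z 45, to 61 mm behind the face. Thumb post on it: 16 x 16 mm, z 45 to 85, at x 0, 40 mm to +y of the face. About 7 N friction; stays where left. Reads 0.080 when the block lengthwise just fills the gap, anvil unpressed.
- anvil (a joint): Sprung anvil, m: 0 unpressed, grows as pressed to -y, stop at 0.020. Steel pad 44 mm wide, z 17 to 35, its face at gauge y = -50 mm - reading. Spring 1 N plus 0.2 N per mm, too weak to move the jaw. It carries a brass cross-bar pointer over the white plate on the housing: the bar is over the 12 mm black band from 0.003 to 0.015, and just before the band when unpressed.
Not all that is in view belongs to the job. What is shaped like the step_block but red or white is not meant.

How it is judged (in metres and radians):
On the way, in this order (a step that is already met when the one before it is completed fails the run):
1. the stepped block lies on the bed between anvil and jaw, let go, the anvil not yet pressed into the band (x of step_block in the frame of gauge between -0.018 and 0.018 m and z of step_block in the frame of gauge between 0.01 and 0.02 m and angle between step_block's own z axis and vertical below 0.12 rad and contact force between the fingers and step_block below 0.05 N and y of step_block in the frame of gauge between -0.06 and 0.08 m and angle between the x axis of step_block and the y axis of gauge, either way round below 0.35 rad and value of joint anvil below 0.003 m), for 0.2 s.
2. the jaw is slid against the block until the anvil's pointer is over the band (value of joint anvil between 0.003 and 0.015 m and value of joint jaw above 0.078 m), for 0.2 s.
At the end, for the whole second after the job is handed in: Stepped block at rest, flat on the bed (tilt under 7 deg), lengthwise (within 10 deg, either way round), within 18 mm of the gauge's centre line, held between anvil and jaw; anvil pressed back 3 to 15 mm, jaw at 79 to 99 mm; block and post released (x of step_block in the frame of gauge between -0.018 and 0.018 m and z of step_block in the frame of gauge between 0.01 and 0.02 m and angle between step_block's own z axis and vertical below 0.12 rad and contact force between the fingers and step_block below 0.05 N and y of step_block in the frame of gauge between -0.041 and -0.018 m and angle between the x axis of step_block and the y axis of gauge, either way round below 0.17 rad and value of joint anvil between 0.003 and 0.015 m and value of joint jaw between 0.079 and 0.099 m and contact force between step_block and gauge above 0.5 N and linear speed of step_block below 0.02 m/s); the robot touches nothing.
It fails at once if the anvil is driven hard back to its stop (more than 18 mm) (value of joint anvil above 0.018 m).
It also fails if it takes over 43 s, if anything falls off the work surface, if the arm or the gripper's body presses on something with over 40 N, if the wrist force passes 120 N, or if a joint passes its speed limit or range.

## Working session

There is one attempt and no reset: what is moved stays moved. The work goes in short steps, Python scripts to look and compute and a tool call to move; the robot and the scene stay as the last step left them, time stands still between calls to the robot, and variables do not carry over. Pictures are saved under pics/ and viewed, and the job is handed in when it is done.

Besides the shell and the picture viewer there is one more tool, called after ">>>" as name(argument=value, ...), one argument or row to a line, values as JSON. move_arm: Moves the arm, as the interface text tells. Its arguments: {"type":"object","properties":{"commands":{"type":"array","items":{"type":"array","items":{"type":"number"}}},"squeeze":{"type":"number"}},"required":["commands"]}

```bash
ls; mkdir -p pics; python3 - <<'E'
from station import state, viewer, order, robot
import cv2
print(state()); print(robot.tcp_to_grasp, [a for a in dir(robot) if a[0]!='_'])
for n in ("scene","top","wrist"):
    im=viewer.capture(n); cv2.imwrite(f"pics/{n}0.png",im[:,:,::-1]); print(n,viewer.camera_model(n))
E
```

```text
pics
{'time_s': 0.0, 'joints': array([59.28790104, 19.13242268,  2.28438752, 84.01196433, -0.76912082,
       76.96515554, -3.35100537]), 'joint_vel': array([-0.04858851, -0.00740489,  0.01950266,  0.09159114, -0.08018917,
        0.05717751,  0.01107149]), 'effort': array([-7.17379917e-04, -6.58554125e+01,  1.36475947e+00, -4.05570495e+01,
        1.67138205e-02,  1.26725287e-02, -1.95840016e-05]), 'tool_pos': array([ 274.78101182, -588.55295367,  230.40598049]), 'orientation': array([ 1.79994965e+02,  9.41681783e-02, -6.49719523e+01]), 'ft_force': array([ 0.33826823,  0.54449502, -0.5954043 ]), 'wrist_torque': array([ 0.03947587,  0.01402111, -0.03415327]), 'width': 1.0022420824798461}
18.700000000000003 ['MotionError', 'tcp_to_grasp']
scene {'camera_matrix': array([[363.43578635,   0.        , 261.19018172],
       [  0.        , 363.43578635, 187.63486565],
       [  0.        ,   0.        ,   1.        ]]), 'k1': 0.021075647359358237, 'rvec': array([ 1.82078393,  1.39272109, -0.7415856 ]), 'tvec': array([ -27.07634165, -310.91603097, 1191.1826773 ])}
top {'camera_matrix': array
[... 164 characters left out ...]
3050187865882, 'rvec': array([ 2.18918112, -2.21002289,  0.09291537]), 'tvec': array([-142.31229404,  584.19461084,  758.22161329])}
wrist {'camera_matrix': array([[325.08537445,   0.        , 256.8039758 ],
       [  0.        , 325.08537445, 189.80171866],
       [  0.        ,   0.        ,   1.        ]]), 'k1': 0.01812636281389747, 'tool_from_camera': array([[ 9.99999552e-01, -9.46718977e-04, -2.51702471e-05,
        -3.60183276e-01],
       [ 9.20603439e-04,  9.65490023e-01,  2.60438416e-01,
        -6.63233140e+01],
       [-2.22260368e-04, -2.60438322e-01,  9.65490461e-01,
        -1.42511884e+02],
       [ 0.00000000e+00,  0.00000000e+00,  0.00000000e+00,
         1.00000000e+00]])}
```

View pics/scene0.png

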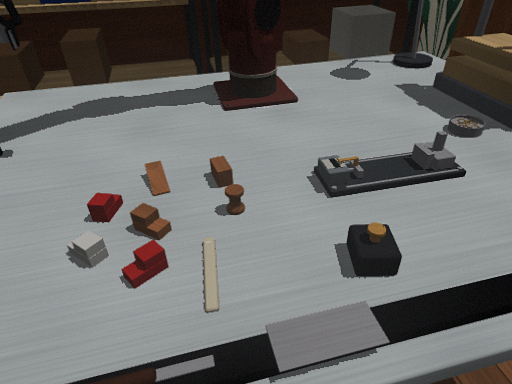

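View pics/top0.png

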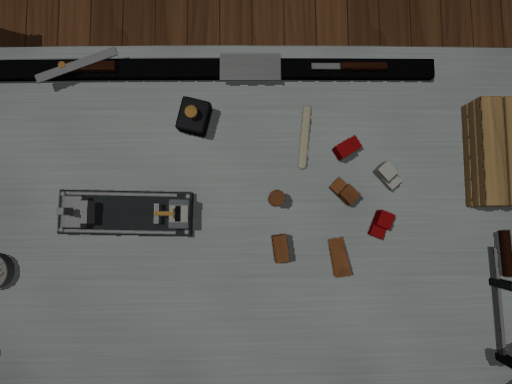

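View pics/wrist0.png

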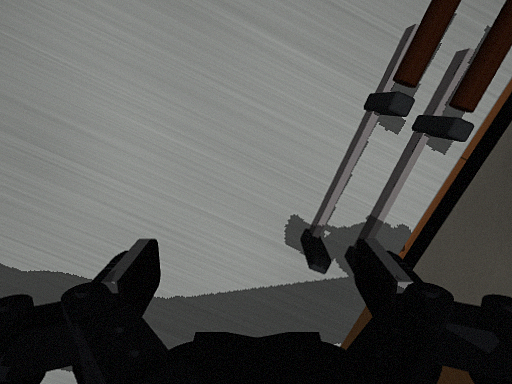

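Four wooden candidates in the scene view: (150,220) two-level block, (221,171) plain block, (158,178) wedge and (235,198) bobbin. The red and white stepped pieces are excluded by colour. (150,220), seen at (345,191) in the top view, fits because it has two heights. I'll confirm that in enlarged crops.

```bash
cat > h.py <<'E'
import numpy as np, cv2
from scipy.spatial.transform import Rotation as R
from station import state, viewer, order, robot
def undist(m,uv):
    K=m['camera_matrix']; k=m['k1']
    return cv2.undistortPoints(np.array(uv,float).reshape(-1,1,2),K,np.array([k,0,0,0,0.])).reshape(-1,2)
def pose(name,st=None):
    m=viewer.camera_model(name)
    if name=='wrist':
        st=st or state(); T=m['tool_from_camera']; Rt=R.from_euler('xyz',st['orientation'],degrees=True).as_matrix()
        return m,Rt@T[:3,:3],Rt@T[:3,3]+st['tool_pos']
    Rc=cv2.Rodrigues(m['rvec'])[0]; return m,Rc.T,-Rc.T@m['tvec']
def cast(name,uv,z,st=None):
    m,Rw,c=pose(name,st); p=undist(m,uv); d=np.c_[p,np.ones(len(p))]@Rw.T
    return c+d*((z-c[2])/d[:,2])[:,None]
def proj(name,P,st=None):
    m,Rw,c=pose(name,st); q=(np.array(P,float).reshape(-1,3)-c)@Rw
    return cv2.projectPoints(q.reshape(-1,1,3),np.zeros(3),np.zeros(3),m['camera_matrix'],np.array([m['k1'],0,0,0,0.]))[0].reshape(-1,2)
E
python3 - <<'E'
from h import *
t=cv2.imread('pics/top0.png'); s=cv2.imread('pics/scene0.png')
def cr(i,x,y,w,h,k): return cv2.resize(i[y:y+h,x:x+w],None,fx=k,fy=k,interpolation=cv2.INTER_CUBIC)
a=cr(t,320,170,50,50,8); b=cr(s,125,195,50,50,8)
cv2.imwrite('pics/c1.png',np.hstack([a,b]))
cv2.imwrite('pics/c2.png',cr(t,50,180,155,65,5))
print('top cam',pose('top')[2],'scene',pose('scene')[2])
hsv=cv2.cvtColor(t,cv2.COLOR_BGR2HSV)
m=cv2.inRange(hsv,(5,90,50),(17,255,255)); n,l,stt,c=cv2.connectedComponentsWithStats(m)
for i in range(1,n):
    if stt[i,4]>60 and stt[i,1]>90: print(stt[i],c[i],cast('top',[c[i]],30)[0])
E
```

```text
top cam [ 533.86148609 -130.9769007   796.41265206] scene [1123.15535476 -256.15273417  435.00103809]
[496  96  12  22  68] [502.69117647 107.08823529] [ 788.26187282 -704.05442756   30.        ]
[ 462  102   32  105 1293] [475.01237432 155.83062645] [ 674.43503884 -631.52531247   30.        ]
[500 129  12  42 158] [505.63924051 150.53164557] [ 686.5438301  -704.79061381   30.        ]
[502 171  10  23  93] [507.20430108 180.37634409] [ 617.74430817 -704.45934927   30.        ]
[329 178  31  27 415] [344.63373494 190.84578313] [ 596.75739849 -329.32147027   30.        ]
[269 190  16  16 210] [276.29047619 197.71904762] [ 582.75289894 -176.68712222   30.        ]
[500 193  12  13  62] [507.19354839 200.09677419] [ 572.73744715 -701.88837178   30.        ]
[272 234  18  29 407] [280.28746929 248.3022113 ] [ 471.45929097 -184.08794171   30.        ]
[328 237  23  40 620] [338.81774194 257.3       ] [ 450.12710415 -312.86827831   30.        ]
```

```bash
ls pics
```

```text
c1.png
c2.png
scene0.png
top0.png
wrist0.png
```

View pics/c1.png

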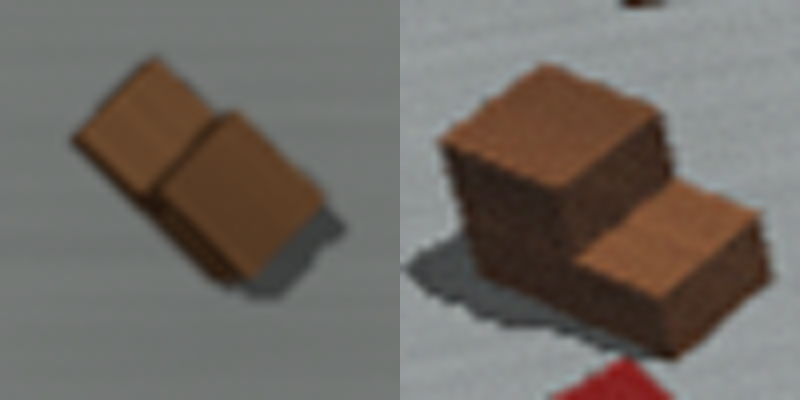

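View pics/c2.png

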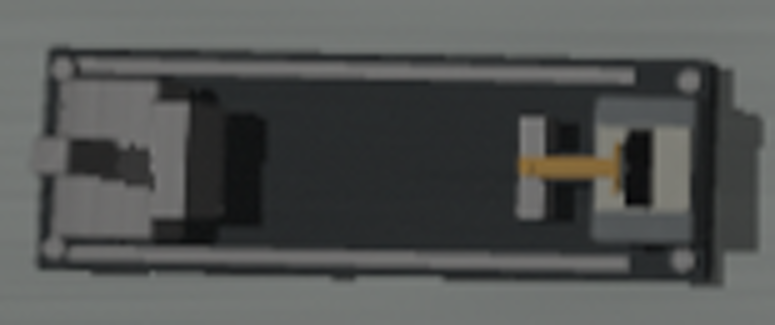

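The crop confirms it: tall part about (348,194) and low shelf about (338,186) in the top view. In the gauge crop the jaw is at the left (world +y) and the anvil, with its brass pointer, at the right (-y). Next I compute the poses.

```bash
python3 - <<'E'
from h import *
def cv(P,k,o): return (np.array(P,float)+.5)/k-.5+np.array(o)
tall=cast('top',cv([(235,110),(325,205),(250,282),(157,190)],8,(320,170)),40)
low=cast('top',cv([(155,57),(72,138)],8,(320,170)),20)
print(tall.round(1),low.round(1))
print('tall sides',[np.linalg.norm(tall[i]-tall[(i+1)%4]).round(1) for i in range(4)])
# block -x end = far edge tall(1,2), +x end = low edge
e0=(tall[1]+tall[2])/2; e1=low.mean(0); d=(e1-e0)[:2]; print('len',np.linalg.norm(d),'yaw',np.degrees(np.arctan2(d[1],d[0])),'centre',(e0+e1)[:2]/2, 'tall c',tall.mean(0))
# scene check
t2=cast('scene',cv([(147,65),(262,112),(162,187),(45,145)],8,(125,195)),40); l2=cast('scene',cv([(280,182),(365,215),(262,300)],8,(125,195)),20)
print(t2.round(1),t2.mean(0),l2.round(1))
g=cast('top',cv([(52,48),(712,65),(705,282),(38,268)],5,(50,180)),15); print('g',g.round(1))
print('sides',[np.linalg.norm(g[i]-g[(i+1)%4]).round(1) for i in range(4)])
pad=cast('top',cv([(518,115),(518,218)],5,(50,180)),35); print('pad',pad.round(1))
sc=cast('top',cv([(62,68),(690,80),(683,262),(52,248)],5,(50,180)),17); print('screws',sc.round(1))
fj=cast('top',cv([(190,100),(186,218)],5,(50,180)),52);print('jawface',fj.round(1))
for a,b in ((3,2),(0,1)):
  v=g[a]-g[b]; print('yaw',np.degrees(np.arctan2(-v[0],v[1])))
for a,b in ((3,2),(0,1)):
  v=sc[a]-sc[b]; print('yaw',np.degrees(np.arctan2(-v[0],v[1])))
s=cv2.imread('pics/scene0.png')
cvv=cv2.resize(s[125:200,305:475],None,fx=4.7,fy=4.7,interpolation=cv2.INTER_CUBIC); cv2.imwrite('pics/c3.png',cvv)
E
```

```text
[[ 612.5 -336.7   40. ]
 [ 586.1 -361.    40. ]
 [ 565.1 -339.6   40. ]
 [ 590.6 -314.5   40. ]] [[ 629.8 -319.7   20. ]
 [ 607.  -295.6   20. ]]
tall sides [np.float64(35.9), np.float64(30.0), np.float64(35.8), np.float64(31.2)]
len 60.42523519803875 yaw 44.86578008101154 centre [ 596.9908633  -328.99694698] tall c [ 588.56491462 -337.96814769   40.        ]
[[ 568.5 -338.1   40. ]
 [ 593.  -313.7   40. ]
 [ 613.3 -334.8   40. ]
 [ 591.7 -359.3   40. ]] [ 591.60129422 -336.46831405   40.        ] [[ 593.  -313.4   20. ]
 [ 609.7 -295.7   20. ]
 [ 631.8 -318.2   20. ]]
g [[607.2 308.8  15. ]
 [596.9  12.   15. ]
 [499.8  14.9  15. ]
 [508.7 312.5  15. ]]
sides [np.float64(297.0), np.float64(97.2), np.float64(297.8), np.float64(98.6)]
pad [[574.1  92.9  35. ]
 [529.2  92.5  35. ]]
screws [[598.  302.9  17. ]
 [590.1  21.5  17. ]
 [508.8  24.3  17. ]
 [517.6 305.4  17. ]]
jawface [[580.9 228.2  52. ]
 [530.6 228.8  52. ]]
yaw -1.7120172138752994
yaw -1.9826144444370608
yaw -1.7793763471706545
yaw -1.6012225767121016
```

View pics/c3.png

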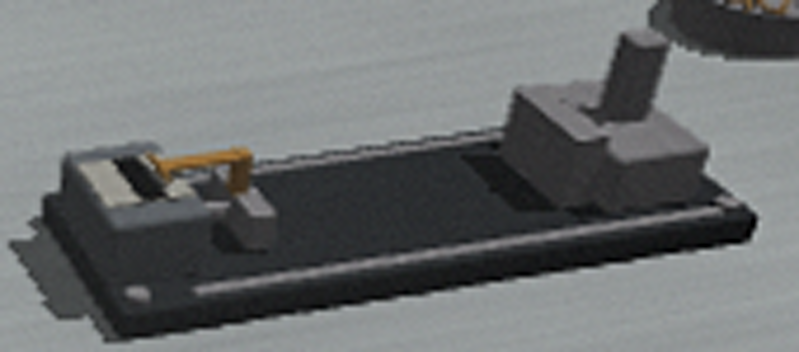

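```bash
cat >> h.py <<'E'
def plan(p,yaw,st=None):
    st=st or state(); M=R.from_euler('xyz',st['orientation'],degrees=True)
    s=M.inv().apply(np.array(p,float)-st['tool_pos'])/80
    rv=(M.inv()*R.from_euler('xyz',[180,0,yaw],degrees=True)).as_rotvec(degrees=True)/180
    print('t',round(st['time_s'],2),'pos',st['tool_pos'].round(1),'ori',st['orientation'].round(2),'w',round(st['width'],3),'F',st['ft_force'].round(1))
    print('shift',s.round(3),'turn',rv.round(4))
E
python3 -c "
from h import *
plan((591.5,-335.8,130),-45)"
```

```text
t 0.15 pos [ 274.8 -588.7  230.6] ori [ 1.800e+02  7.000e-02 -6.497e+01] w 0.998 F [0.7 0.1 0.7]
shift [-1.188 -4.924  1.259] turn [-0.      0.0004 -0.111 ]
```

>>> move_arm(
  commands=[
    [-0.05,-0.2,0,0,0,-0.03,-0.3],
    [-0.1,-0.4,0,0,0,-0.06,-0.3],
    [-0.15,-0.6,0,0,0,-0.09,-0.3],
    [-0.2,-0.8,0,0,0,-0.111,-0.3],
    [-0.24,-1,0,0,0,-0.111,-0.3],
  ],
  squeeze=40,
)

```text
time_s: 0.78
tool_pos: [339.9, -537.1, 231.2]
orientation: [-180.0, 0.0, -45.0]
ft_force: [-0.2, 0.7, -0.2]
width: 0.65
```

```bash
python3 -c "
from h import *
plan((591.5,-335.8,130),-45)"
```

```text
t 0.78 pos [ 339.9 -537.1  231.2] ori [-1.7999e+02  2.0000e-02 -4.5020e+01] w 0.65 F [-0.2  0.7 -0.2]
shift [ 0.444 -4.004  1.265] turn [-0.      0.0001 -0.0001]
```

>>> move_arm(
  commands=[
    [0.02,-0.2,0,0,0,0,-0.3],
    [0.04,-0.4,0,0,0,0,-0.3],
    [0.06,-0.6,0,0,0,0,-0.3],
    [0.08,-0.8,0,0,0,0,-0.3],
    [0.11,-1,0,0,0,0,-0.3],
  ],
)

```text
time_s: 1.4
tool_pos: [402.9, -486.7, 231.3]
orientation: [180.0, -0.0, -45.0]
ft_force: [-0.9, -0.3, -0.1]
width: 0.653
```

>>> move_arm(
  commands=[
    [0.02,-0.2,0.05,0,0,0,-0.3],
    [0.04,-0.4,0.1,0,0,0,-0.3],
    [0.06,-0.6,0.15,0,0,0,-0.3],
    [0.08,-0.8,0.2,0,0,0,-0.3],
    [0.11,-1,0.25,0,0,0,-0.3],
  ],
)

```text
time_s: 2.02
tool_pos: [465.7, -436.3, 211.0]
orientation: [180.0, 0.0, -45.0]
ft_force: [0.2, 0.0, 0.1]
width: 0.65
```

>>> move_arm(
  commands=[
    [0.02,-0.2,0.1,0,0,0,-0.3],
    [0.04,-0.4,0.2,0,0,0,-0.3],
    [0.06,-0.6,0.3,0,0,0,-0.3],
    [0.08,-0.8,0.4,0,0,0,-0.3],
    [0.11,-1,0.5,0,0,0,-0.3],
  ],
)

```text
time_s: 2.65
tool_pos: [528.5, -386.0, 170.7]
orientation: [-180.0, 0.0, -45.0]
ft_force: [-0.6, -0.1, 0.6]
width: 0.648
```

```bash
python3 -c "
from h import *
plan((591.5,-335.8,130),-45)
im=viewer.capture('wrist');cv2.imwrite('pics/w1.png',im[:,:,::-1])
st=state()
c,s=np.cos(np.pi/4),np.sin(np.pi/4)
o=np.array([591.5,-335.8])-(-10)*np.array([c,s])
P=[]
for x,y,z in [(-30,-16,40),(-30,16,40),(6,-16,40),(6,16,40),(30,-16,20),(30,16,20)]: P.append([*(o+np.array([c*x-s*y,s*x+c*y])),z])
print(proj('wrist',P,st).round(1))"
```

```text
t 2.65 pos [ 528.5 -386.   170.7] ori [-180.    0.  -45.] w 0.648 F [-0.6 -0.1  0.6]
shift [ 0.113 -1.     0.509] turn [-0.  0.  0.]
[[288.9 114.1]
 [249.6 114.1]
 [290.2  66.9]
 [249.5  66.9]
 [288.8  38.3]
 [249.9  38.3]]
```

View pics/w1.png

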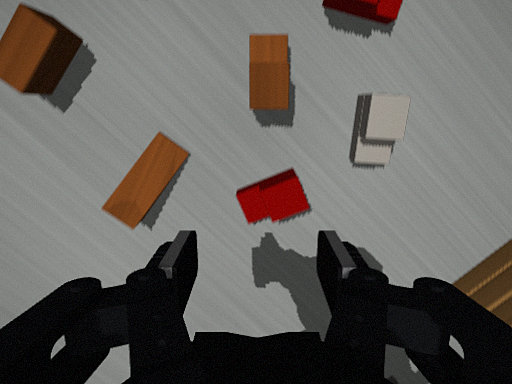

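The view shows the stepped wood block at columns 249–289, rows 34–109. That agrees with the prediction laterally and is about 3 mm further forward, so I correct for that and descend.

>>> move_arm(
  commands=[
    [0.03,-0.2,0.1,0,0,0,-0.3],
    [0.06,-0.4,0.2,0,0,0,-0.3],
    [0.08,-0.6,0.3,0,0,0,-0.3],
    [0.1,-0.8,0.4,0,0,0,-0.3],
    [0.11,-1,0.5,0,0,0,-0.3],
  ],
)

```text
time_s: 3.32
tool_pos: [591.3, -335.6, 130.7]
orientation: [-180.0, 0.0, -45.0]
ft_force: [-0.8, 0.0, 1.3]
width: 0.65
```

>>> move_arm(
  commands=[
    [0,-0.03,0.2,0,0,0,-0.3],
    [0,-0.03,0.4,0,0,0,-0.3],
    [0,-0.03,0.6,0,0,0,-0.3],
    [0,-0.03,0.8,0,0,0,-0.3],
    [0,-0.03,0.85,0,0,0,-0.3],
  ],
)

```text
time_s: 3.95
tool_pos: [591.1, -334.6, 61.6]
orientation: [180.0, 0.1, -45.0]
ft_force: [-0.5, -0.1, 0.2]
width: 0.649
```

```bash
python3 -c "
from h import *
plan((593.6,-333.7,7),-45)
im=viewer.capture('wrist');cv2.imwrite('pics/w2.png',im[:,:,::-1])"
```

```text
t 3.95 pos [ 591.1 -334.6   61.6] ori [ 1.7996e+02  1.2000e-01 -4.5020e+01] w 0.649 F [-0.5 -0.1  0.2]
shift [ 0.016 -0.03   0.682] turn [ 0.0002  0.0007 -0.0001]
```

View pics/w2.png

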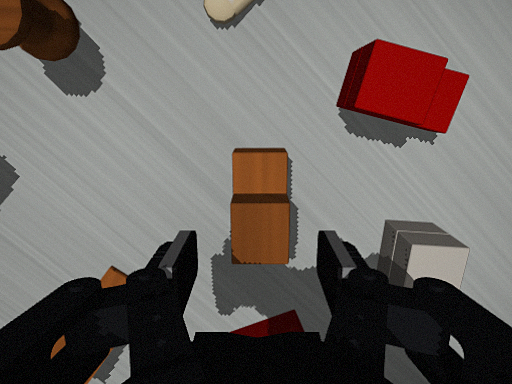

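```bash
python3 -c "
from h import *
p=cast('wrist',[(231,263),(289,263),(290,203),(231,203)],40);q=cast('wrist',[(233,152),(287,152)],20)
print(p.round(1),q.round(1));print(np.linalg.norm(p[0]-p[1]),np.linalg.norm(p[1]-p[2]))
tc=p.mean(0); print(tc, 'low end',q.mean(0), np.linalg.norm((p[:2].mean(0)-q.mean(0))[:2]))
st=state();M=R.from_euler('xyz',st['orientation'],degrees=True)
print('tall centre in tool',M.inv().apply(tc-st['tool_pos']))"
```

```text
[[ 566.8 -338.5   40. ]
 [ 589.6 -361.4   40. ]
 [ 614.2 -336.4   40. ]
 [ 592.1 -314.3   40. ]] [[ 609.2 -297.3   20. ]
 [ 631.  -319.1   20. ]]
32.31348542063584 35.00199424839427
[ 590.67093547 -337.67353877   40.        ] low end [ 620.09136594 -308.21580517   20.        ] 59.136398757614984
tall centre in tool [ 1.68349916  2.69140136 21.90386043]
```

Sizes check out (32.3 × 35 mm on top, 59 mm overall). The grasp is centred within 2 mm, so I descend and grip.

>>> move_arm(
  commands=[
    [0.02,0,0.2,0,0,0,-0.3],
    [0.02,0,0.4,0,0,0,-0.3],
    [0.02,0,0.55,0,0,0,-0.3],
    [0.02,0,0.67,0,0,0,-0.3],
    [0.02,0,0.67,0,0,0,0.1],
  ],
)

```text
time_s: 4.62
tool_pos: [592.8, -335.4, 8.7]
orientation: [180.0, 0.1, -45.0]
ft_force: [-0.2, -0.3, 0.6]
width: 0.457
```

>>> move_arm(
  commands=[
    [0,0,0,0,0,0,0.7],
    [0,0,0,0,0,0,0.7],
    [0,0,0,0,0,0,0.7],
    [0,0,0,0,0,0,0.7],
    [0,0,-0.2,0,0,0,0.7],
  ],
  squeeze=40,
)

```text
time_s: 5.25
tool_pos: [592.3, -335.2, 25.0]
orientation: [180.0, 0.1, -45.0]
ft_force: [-0.4, 1.2, -0.6]
width: 0.374
```

```bash
python3 -c "
from h import *
plan((552.8,144,120),-1.8)"
```

```text
t 5.25 pos [ 592.3 -335.2   25. ] ori [ 1.7996e+02  1.5000e-01 -4.4990e+01] w 0.374 F [-0.4  1.2 -0.6]
shift [-4.588 -3.886 -1.179] turn [-1.000e-04  9.000e-04 -2.399e-01]
```

>>> move_arm(
  commands=[
    [0,0,-0.25,0,0,0,0.7],
    [-0.1,-0.1,-0.5,0,0,0,0.7],
    [-0.3,-0.25,-0.7,0,0,0,0.7],
    [-0.5,-0.4,-0.9,0,0,0,0.7],
    [-0.7,-0.6,-1,0,0,0,0.7],
  ],
)

```text
time_s: 5.88
tool_pos: [587.8, -260.4, 107.2]
orientation: [-180.0, -0.1, -45.0]
ft_force: [0.3, 0.5, -1.7]
width: 0.373
```

>>> move_arm(
  commands=[
    [-0.2,-0.17,-0.05,0,0,0,0.7],
    [-0.4,-0.34,-0.1,0,0,0,0.7],
    [-0.6,-0.5,-0.15,0,0,0,0.7],
    [-0.8,-0.67,-0.18,0,0,0,0.7],
    [-1,-0.84,-0.18,0,0,0,0.7],
  ],
)

```text
time_s: 6.5
tool_pos: [578.5, -156.7, 120.2]
orientation: [-180.0, -0.0, -45.0]
ft_force: [0.7, -0.2, 0.1]
width: 0.366
```

>>> move_arm(
  commands=[
    [-0.2,-0.17,0,0,0,0,0.7],
    [-0.4,-0.34,0,0,0,0,0.7],
    [-0.6,-0.5,0,0,0,0,0.7],
    [-0.8,-0.67,0,0,0,0,0.7],
    [-1,-0.84,0,0,0,0,0.7],
  ],
)

```text
time_s: 7.12
tool_pos: [569.4, -52.7, 120.2]
orientation: [-180.0, -0.0, -45.0]
ft_force: [0.2, 0.4, -0.1]
width: 0.369
```

>>> move_arm(
  commands=[
    [-0.2,-0.17,0,0,0,0,0.7],
    [-0.4,-0.34,0,0,0,0,0.7],
    [-0.6,-0.5,0,0,0,0,0.7],
    [-0.8,-0.67,0,0,0,0,0.7],
    [-1,-0.84,0,0,0,0,0.7],
  ],
)

```text
time_s: 7.75
tool_pos: [560.2, 51.4, 120.2]
orientation: [-180.0, -0.0, -45.0]
ft_force: [0.2, -0.4, -1.2]
width: 0.365
```

>>> move_arm(
  commands=[
    [-0.2,-0.17,0,0,0,-0.05,0.7],
    [-0.4,-0.34,0,0,0,-0.1,0.7],
    [-0.6,-0.5,0,0,0,-0.15,0.7],
    [-0.8,-0.67,0,0,0,-0.2,0.7],
    [-0.88,-0.76,0,0,0,-0.24,0.7],
  ],
)

```text
time_s: 8.38
tool_pos: [553.1, 145.0, 120.2]
orientation: [-180.0, 0.0, -1.4]
ft_force: [0.5, -0.7, 0.1]
width: 0.367
```

```bash
python3 -c "
from h import *
plan((552.8,144,120),-1.8)
im=viewer.capture('wrist');cv2.imwrite('pics/w3.png',im[:,:,::-1])
im=viewer.capture('scene');cv2.imwrite('pics/s3.png',im[:,:,::-1])"
```

```text
t 8.38 pos [553.1 145.  120.2] ori [-179.97    0.     -1.44] w 0.367 F [ 0.5 -0.7  0.1]
shift [-0.003  0.013  0.003] turn [-0.0002  0.      0.002 ]
```

View pics/w3.png

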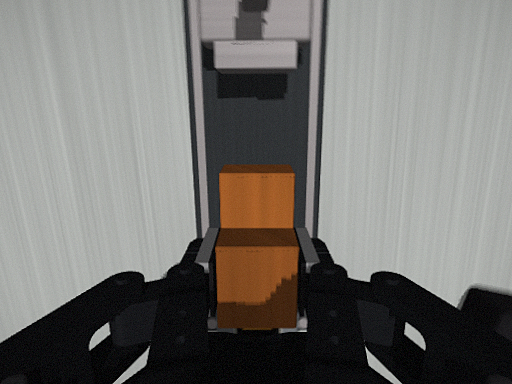

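View pics/s3.png

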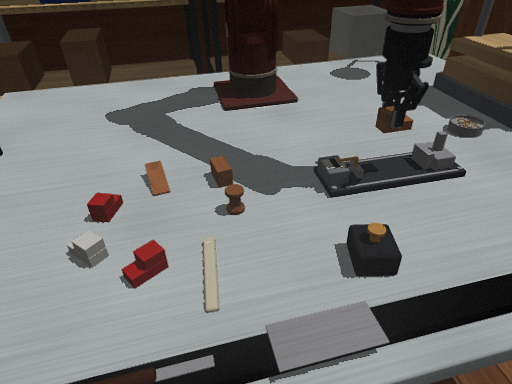

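```bash
python3 -c "
from h import *
st=state()
def gl(p): 
    a=np.radians(-1.8); o=np.array([552.5,142]); d=p[:,:2]-o
    return np.c_[d@[np.cos(a),np.sin(a)], d@[-np.sin(a),np.cos(a)]].round(1)
print('face top',gl(cast('wrist',[(214,41),(297,41)],52,st)),'bot',gl(cast('wrist',[(217,70),(297,70)],16,st)))
print('base edges z15',gl(cast('wrist',[(184,10),(328,10),(191,130),(320,130)],15,st)))
im=cv2.imread('pics/w3.png'); g=cv2.cvtColor(im,cv2.COLOR_BGR2GRAY)
for r in (110,140,160): print(r,g[r,180:215],g[r,300:330])
"
```

```text
face top [[-24.9 104. ]
 [ 24.5 104.2]] bot [[-27.7  91. ]
 [ 29.3  91.2]]
base edges z15 [[-49.2 129.4]
 [ 49.2 129.7]
 [-48.7  48.7]
 [ 48.2  49. ]]
110 [173 179 177 181 185 178 176 182 159  92  40  46  45  39  62 120 151 154
 151 150 154 154 145 107  60  49  50  41  53  52  48  49  49  53  49] [ 51  53  58  55  49  48  47  48  74 130 155 157 153 152 154 155 145 101
  59  50  50  39  58 125 175 181 178 180 178 183]
140 [183 180 177 174 176 178 181 182 182 186 170  72  35  48  47  38  82 146
 153 152 147 145 152 153 132  59  41  49  46  49  44  47  51  54  52] [ 53  47  56  52  52  48  46  52 129 155 149 147 146 147 152 135  76  45
  53  54  35  60 159 184 177 179 177 179 181 175]
160 [178 181 181 181 177 181 178 178 182 189 182 187  89  36  50  48  45  60
 142 146 148 147 145 148 153 119  64  45  49  58  45  52  46  54  49] [ 54  49  48  50  52  55  38 111 145 153 145 147 152 154 149  91  45  55
  54  35  44 162 189 181 175 177 177 175 178 177]
```

The gauge frame is confirmed: base edges are symmetric at ±49 mm and the jaw face is at y≈91. Now I lower the block.

>>> move_arm(
  commands=[
    [0,0,0.2,0,0,0.002,0.7],
    [0,0,0.4,0,0,0.002,0.7],
    [0,0,0.6,0,0,0.002,0.7],
    [0,0,0.8,0,0,0.002,0.7],
    [0,0,0.95,0,0,0.002,0.7],
  ],
)

```text
time_s: 9.1
tool_pos: [553.3, 142.7, 42.7]
orientation: [180.0, 0.1, -2.2]
ft_force: [-0.3, -0.3, 0.1]
width: 0.364
```

>>> move_arm(
  commands=[
    [0,0,0.08,0,0,0,0.7],
    [0,0,0.14,0,0,0,0.7],
    [0,0,0.19,0,0,0,0.7],
    [0,0,0.22,0,0,0,0.7],
    [0,0,0.24,0,0,0,0.7],
  ],
)

```text
time_s: 9.72
tool_pos: [553.8, 142.8, 25.0]
orientation: [-180.0, -0.0, -2.2]
ft_force: [-0.3, -0.4, 0.1]
width: 0.368
```

```bash
python3 -c "
from h import *
plan((552.6,145,24),-1.8)
im=viewer.capture('scene')[100:200,300:480];cv2.imwrite('pics/s4.png',cv2.resize(im[:,:,::-1],None,fx=4,fy=4,interpolation=cv2.INTER_CUBIC))"
```

```text
t 9.72 pos [553.8 142.8  25. ] ori [-1.7999e+02 -2.0000e-02 -2.1600e+00] w 0.368 F [-0.3 -0.4  0.1]
shift [-0.016 -0.027  0.013] turn [-0.     -0.0001 -0.002 ]
```

View pics/s4.png

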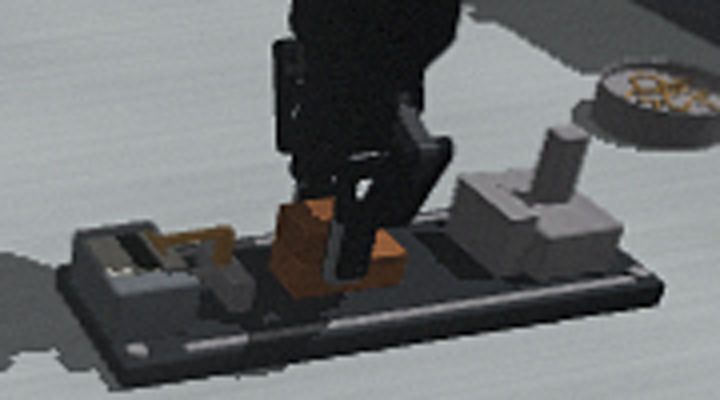

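The block sits lengthwise above the bed, between the anvil and the jaw. I lower it gently to contact, then release.

>>> move_arm(
  commands=[
    [-0.01,0,0.01,0,0,-0.002,0.7],
    [-0.015,0,0.015,0,0,-0.002,0.7],
    [-0.015,0,0.018,0,0,-0.002,0.7],
    [-0.015,0,0.02,0,0,-0.002,0.7],
    [-0.015,0,0.02,0,0,-0.002,0.7],
  ],
)

```text
time_s: 10.4
tool_pos: [553.3, 142.9, 24.6]
orientation: [-180.0, -0.1, -1.8]
ft_force: [0.2, -1.3, 9.5]
width: 0.368
```

```bash
python3 -c "
from h import *
plan((552.6,145,24),-1.8)"
```

```text
t 10.4 pos [553.3 142.9  24.6] ori [-1.8e+02 -1.1e-01 -1.8e+00] w 0.368 F [ 0.2 -1.3  9.5]
shift [-0.01  -0.026  0.007] turn [-0.     -0.0006 -0.    ]
```

Contact with the bed is 9.5 N upward, so I open the fingers and then rise.

>>> move_arm(
  commands=[
    [0,0,0,0,0,0,0.1],
    [0,0,0,0,0,0,-0.2],
    [0,0,0,0,0,0,-0.4],
    [0,0,-0.05,0,0,0,-0.4],
    [0,0,-0.25,0,0,0,-0.4],
  ],
)

```text
time_s: 11.02
tool_pos: [551.7, 142.7, 43.3]
orientation: [180.0, 0.1, -1.8]
ft_force: [0.2, -0.4, -0.6]
width: 0.698
```

>>> move_arm(
  commands=[
    [0,0,-0.2,0,0,0,-0.4],
    [0,0,-0.4,0,0,0,-0.4],
    [0,0,-0.6,0,0,0,-0.4],
    [0,0,-0.8,0,0,0,-0.4],
    [0,0,-0.95,0,0,0,-0.4],
  ],
)

```text
time_s: 11.65
tool_pos: [552.7, 142.9, 120.6]
orientation: [-180.0, -0.0, -1.8]
ft_force: [-0.1, 0.1, 0.1]
width: 0.702
```

```bash
python3 -c "
from h import *
plan((556.6,272,120),-1.8)
st=state()
im=viewer.capture('wrist');cv2.imwrite('pics/w5.png',im[:,:,::-1])
im=viewer.capture('scene')[100:200,300:480];cv2.imwrite('pics/s5.png',cv2.resize(im[:,:,::-1],None,fx=4,fy=4,interpolation=cv2.INTER_CUBIC))"
```

```text
t 11.65 pos [552.7 142.9 120.6] ori [-1.7999e+02 -4.0000e-02 -1.8000e+00] w 0.702 F [-0.1  0.1  0.1]
shift [-1.000e-03 -1.614e+00  8.000e-03] turn [-0.     -0.0002  0.    ]
```

View pics/w5.png

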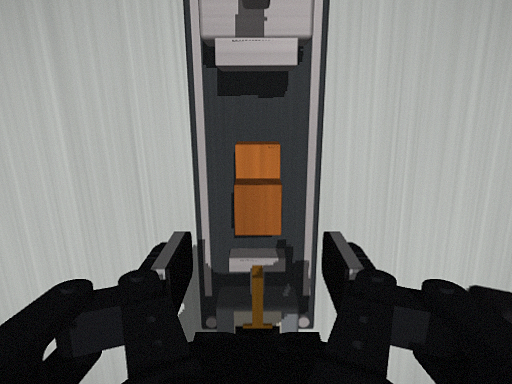

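View pics/s5.png

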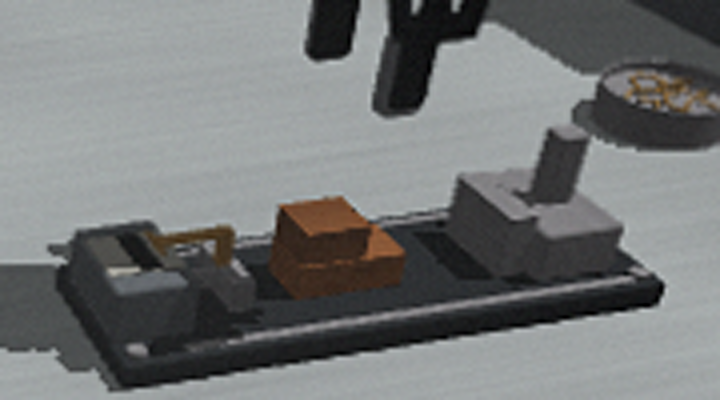

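The block lies flat, straight and centred at (258,190). The post is next.

```bash
python3 -c "
from h import *
print(cast('top',[((49+.5)/5-.5+50,(154+.5)/5-.5+180)],85))
# scene: post top centre crop s5 (568,135)
print(cast('scene',[((568+.5)/4-.5+300,(134+.5)/4-.5+100)],85))
print(proj('top',[[556.6,272,85]]))"
```

```text
[[557.225265   269.46124873  85.        ]]
[[559.84392066 266.77629552  85.        ]]
[[ 58.15291483 210.71725938]]
```

>>> move_arm(
  commands=[
    [0,-0.2,0,0,0,0,-0.4],
    [0,-0.4,0,0,0,0,-0.4],
    [0,-0.6,0,0,0,0,-0.4],
    [0,-0.8,0,0,0,0,-0.4],
    [0,-1,0,0,0,0,-0.4],
  ],
)

```text
time_s: 12.38
tool_pos: [554.8, 224.2, 119.1]
orientation: [-180.0, 0.0, -1.8]
ft_force: [-0.5, 0.7, 0.7]
width: 0.698
```

```bash
python3 -c "
from h import *
plan((556.6,272,120),-1.8)
st=state()
im=viewer.capture('wrist');cv2.imwrite('pics/w6.png',im[:,:,::-1])
print(proj('wrist',[[556.6,272,85]],st))"
```

```text
t 12.38 pos [554.8 224.2 119.1] ori [-1.80e+02  2.00e-02 -1.77e+00] w 0.698 F [-0.5  0.7  0.7]
shift [ 0.004 -0.598 -0.011] turn [-0.      0.0001  0.0002]
[[256.80971228 137.59192697]]
```

View pics/w6.png

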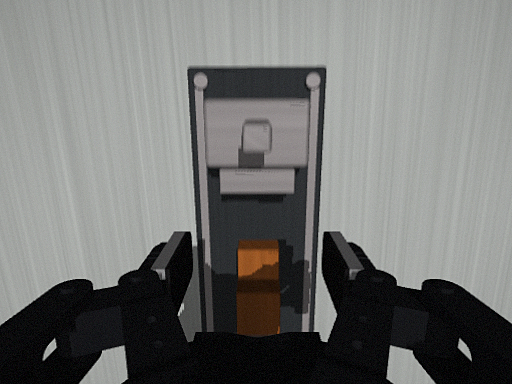

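The post top is at (257,137), matching the prediction (257,138). I move over it and descend.

>>> move_arm(
  commands=[
    [0,-0.2,0,0,0,0,-0.4],
    [0,-0.4,0,0,0,0,-0.4],
    [0,-0.59,0,0,0,0,-0.4],
    [0,-0.59,0.1,0,0,0,-0.4],
    [0,-0.59,0.3,0,0,0,-0.4],
  ],
)

```text
time_s: 13.05
tool_pos: [556.8, 269.7, 94.8]
orientation: [180.0, -0.0, -1.8]
ft_force: [0.6, -0.5, 1.1]
width: 0.701
```

>>> move_arm(
  commands=[
    [0,0,0.15,0,0,0,-0.4],
    [0,0,0.3,0,0,0,-0.4],
    [0,0,0.42,0,0,0,-0.4],
    [0,0,0.48,0,0,0,-0.4],
    [0,0,0.48,0,0,0,-0.4],
  ],
)

```text
time_s: 13.68
tool_pos: [556.3, 270.0, 56.7]
orientation: [180.0, 0.0, -1.8]
ft_force: [-0.3, 0.5, -0.4]
width: 0.7
```

```bash
python3 -c "
from h import *
plan((556.6,272,57),-1.8)
im=viewer.capture('wrist');cv2.imwrite('pics/w7.png',im[:,:,::-1])
im=viewer.capture('scene')[80:200,300:480];cv2.imwrite('pics/s7.png',cv2.resize(im[:,:,::-1],None,fx=4,fy=4,interpolation=cv2.INTER_CUBIC))"
```

```text
t 13.68 pos [556.3 270.   56.7] ori [ 1.8e+02  2.0e-02 -1.8e+00] w 0.7 F [-0.3  0.5 -0.4]
shift [ 0.003 -0.025 -0.004] turn [0.     0.0001 0.    ]
```

View pics/w7.png

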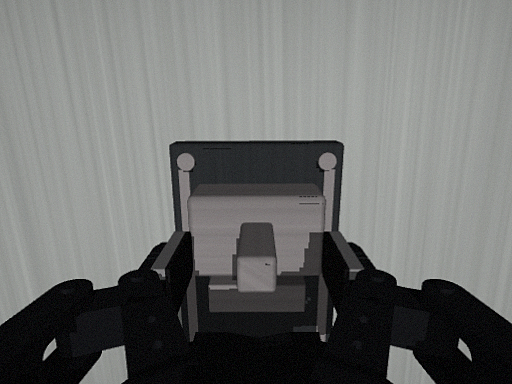

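View pics/s7.png

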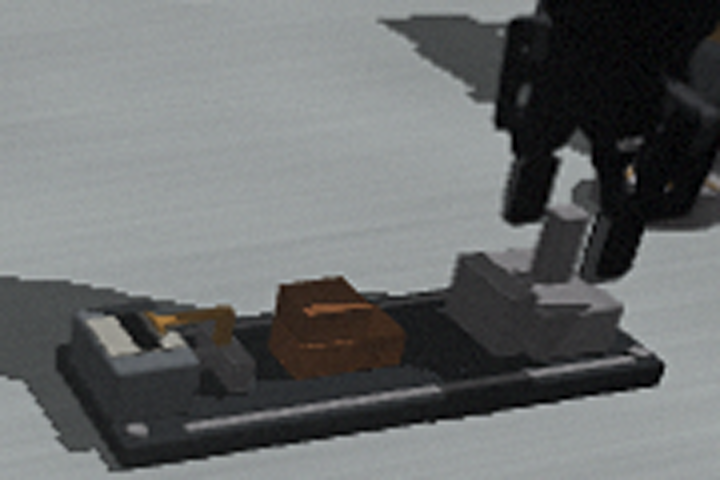

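```bash
python3 -c "
from h import *
p=cast('wrist',[(238,292),(275,292),(276,257),(239,257)],85);print(p.round(1),p.mean(0))"
```

```text
[[549.2 263.5  85. ]
 [564.  263.   85. ]
 [564.6 278.3  85. ]
 [550.3 278.8  85. ]] [557.03833577 270.9178315   85.        ]
```

>>> move_arm(
  commands=[
    [0,0,0,0,0,0,0.2],
    [0,0,0,0,0,0,0.5],
    [0,0,0,0,0,0,0.9],
    [0,0,0,0,0,0,0.9],
    [0,0,0,0,0,0,0.9],
  ],
  squeeze=50,
)

```text
time_s: 14.4
tool_pos: [556.2, 270.1, 57.3]
orientation: [180.0, 0.0, -1.8]
ft_force: [-3.5, -1.3, 5.7]
width: 0.18
```

```bash
python3 -c "
from h import *
plan((553.8,184,57),-1.8)"
```

```text
t 14.4 pos [556.2 270.1  57.3] ori [ 1.7999e+02  1.0000e-02 -1.7800e+00] w 0.18 F [-3.5 -1.3  5.7]
shift [0.003 1.077 0.004] turn [0.     0.     0.0001]
```

Post gripped (15 mm opening). I slide the jaw most of the way first.

>>> move_arm(
  commands=[
    [0,0.08,0,0,0,0,0.9],
    [0,0.2,0,0,0,0,0.9],
    [0,0.32,0,0,0,0,0.9],
    [0,0.44,0,0,0,0,0.9],
    [0,0.52,0,0,0,0,0.9],
  ],
)

```text
time_s: 15.02
tool_pos: [555.1, 230.6, 57.3]
orientation: [-179.8, -0.1, -1.7]
ft_force: [-0.1, 7.7, -0.8]
width: 0.176
```

>>> move_arm(
  commands=[
    [0,0.08,0,0,0,0,0.9],
    [0,0.17,0,0,0,0,0.9],
    [0,0.26,0,0,0,0,0.9],
    [0,0.34,0,0,0,0,0.9],
    [0,0.4,0,0,0,0,0.9],
  ],
)

```text
time_s: 15.65
tool_pos: [554.3, 198.8, 57.3]
orientation: [-179.8, -0.1, -1.7]
ft_force: [0.5, 6.9, -0.2]
width: 0.176
```

```bash
python3 -c "
from h import *
plan((553.8,184,57),-1.8)
for n,b in (('scene',(80,200,300,480)),('top',(170,250,40,220))):
  im=viewer.capture(n)[b[0]:b[1],b[2]:b[3]];cv2.imwrite('pics/%s8.png'%n,cv2.resize(im[:,:,::-1],None,fx=4,fy=4,interpolation=cv2.INTER_CUBIC))"
```

```text
t 15.65 pos [554.3 198.8  57.3] ori [-1.798e+02 -7.000e-02 -1.700e+00] w 0.176 F [ 0.5  6.9 -0.2]
shift [-0.001  0.185  0.004] turn [-0.0011 -0.0004  0.0005]
```

View pics/scene8.png

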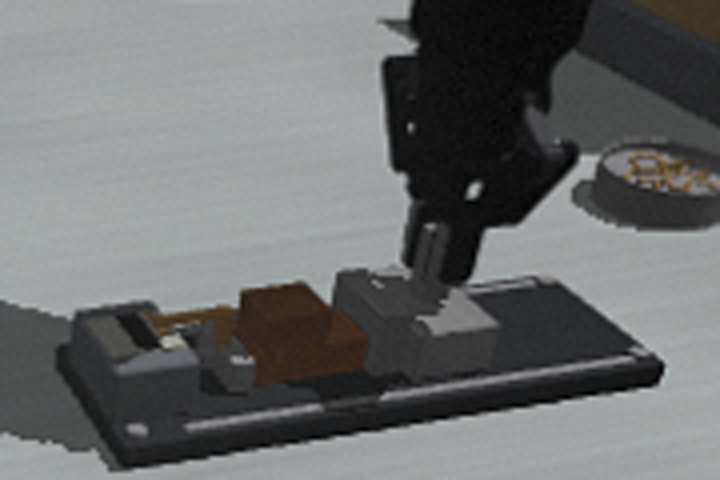

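View pics/top8.png

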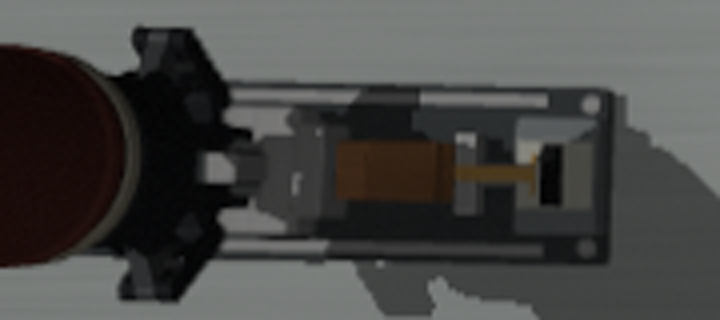

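The jaw has moved about 71 mm, the block is nearly at the anvil and the pointer is still before the band. I go 13 mm more, slowly.

>>> move_arm(
  commands=[
    [0,0.03,0,0,0,0,0.9],
    [0,0.06,0,0,0,0,0.9],
    [0,0.1,0,0,0,0,0.9],
    [0,0.13,0,0,0,0,0.9],
    [0,0.16,0,0,0,0,0.9],
  ],
)

```text
time_s: 16.38
tool_pos: [554.0, 186.9, 57.4]
orientation: [-179.8, -0.1, -1.7]
ft_force: [1.8, 10.2, -2.3]
width: 0.176
```

```bash
python3 -c "
from h import *
plan((553.8,184,57),-1.8)
for n,b in (('scene',(80,200,300,480)),('top',(170,250,40,220))):
  im=viewer.capture(n)[b[0]:b[1],b[2]:b[3]];cv2.imwrite('pics/%s9.png'%n,cv2.resize(im[:,:,::-1],None,fx=4,fy=4,interpolation=cv2.INTER_CUBIC))"
```

```text
t 16.38 pos [554.  186.9  57.4] ori [-1.7975e+02 -1.0000e-01 -1.6700e+00] w 0.176 F [ 1.8 10.2 -2.3]
shift [-0.001  0.036  0.005] turn [-0.0014 -0.0005  0.0007]
```

View pics/scene9.png

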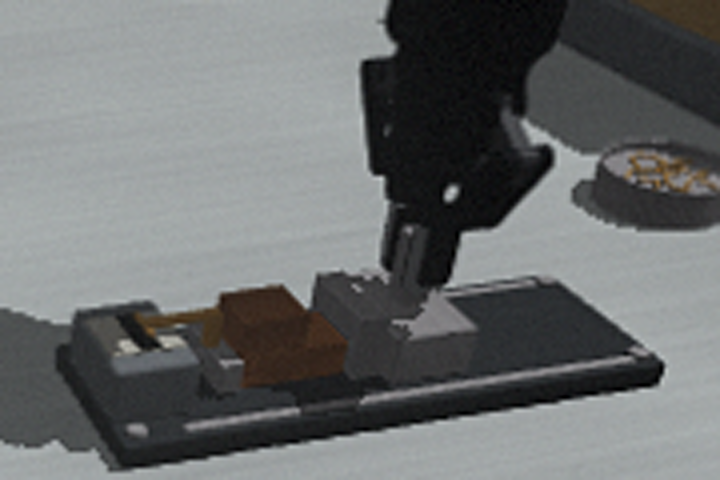

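View pics/top9.png

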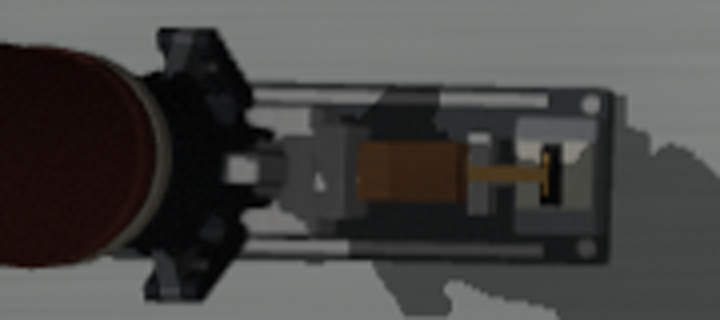

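The pointer bar has moved onto the near part of the band (546 in the crop, with the band at 540–560). I push about 3 mm more to centre it.

>>> move_arm(
  commands=[
    [0,0.01,0,0,0,0,0.9],
    [0,0.02,0,0,0,0,0.9],
    [0,0.03,0,0,0,0,0.9],
    [0,0.035,0,0,0,0,0.9],
    [0,0.035,0,0,0,0,0.9],
  ],
)

```text
time_s: 17.1
tool_pos: [553.9, 184.2, 57.3]
orientation: [-179.7, -0.1, -1.7]
ft_force: [1.5, 10.0, -2.1]
width: 0.181
```

```bash
python3 -c "
from h import *
plan((553.8,184,57),-1.8)
for n,b in (('scene',(140,190,310,400)),('top',(190,235,110,200))):
  im=viewer.capture(n)[b[0]:b[1],b[2]:b[3]];cv2.imwrite('pics/%s10.png'%n,cv2.resize(im[:,:,::-1],None,fx=8,fy=8,interpolation=cv2.INTER_CUBIC))"
```

```text
t 17.1 pos [553.9 184.2  57.3] ori [-1.7975e+02 -9.0000e-02 -1.6700e+00] w 0.181 F [ 1.5 10.  -2.1]
shift [-0.001  0.003  0.004] turn [-0.0014 -0.0005  0.0007]
```

View pics/scene10.png

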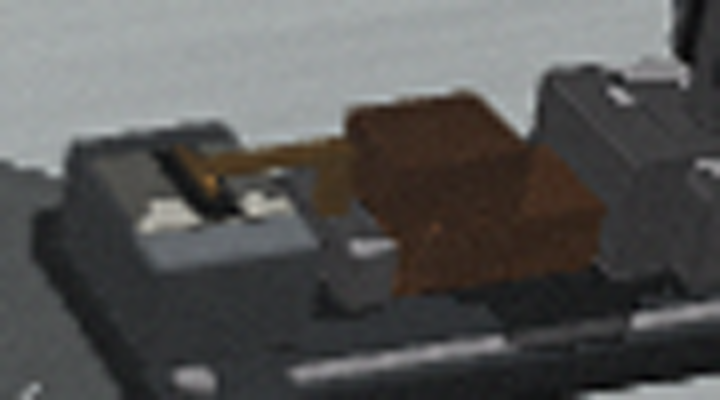

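View pics/top10.png

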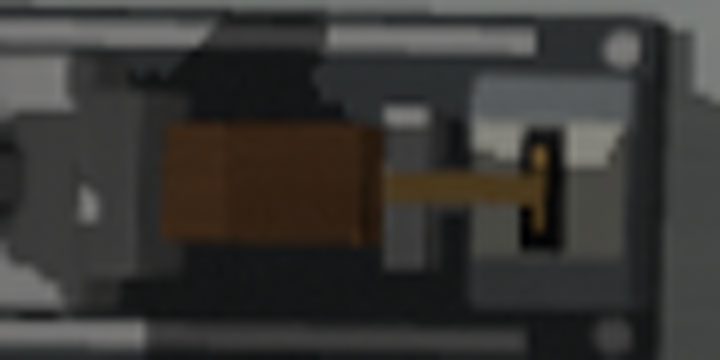

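The pointer bar is centred in the band in both views: at 540 within 520–562 in the top crop. I release the post and rise.

>>> move_arm(
  commands=[
    [0,0,0,0,0,0,0.3],
    [0,0,0,0,0,0,0],
    [0,0,0,0,0,0,-0.2],
    [0,0,0,0,0,0,-0.2],
    [0,0,-0.1,0,0,0,-0.2],
  ],
)

```text
time_s: 17.82
tool_pos: [553.2, 180.6, 64.7]
orientation: [180.0, 0.1, -1.8]
ft_force: [0.2, -1.1, 1.1]
width: 0.599
```

>>> move_arm(
  commands=[
    [0,0,-0.2,0,0,0,-0.2],
    [0,0,-0.4,0,0,0,-0.2],
    [0,0,-0.6,0,0,0,-0.2],
    [0,0,-0.8,0,0,0,-0.2],
    [0,0,-1,0,0,0,-0.2],
  ],
)

```text
time_s: 18.45
tool_pos: [553.7, 180.9, 146.2]
orientation: [-180.0, -0.0, -1.8]
ft_force: [0.3, -0.1, 0.0]
width: 0.601
```

>>> move_arm(
  commands=[
    [0,-0.2,0,0,0,0,-0.2],
    [0,-0.4,0,0,0,0,-0.2],
    [0,-0.6,0,0,0,0,-0.2],
    [0,-0.8,0,0,0,0,-0.2],
    [0,-0.8,0,0,0,0,-0.2],
  ],
)

```text
time_s: 19.08
tool_pos: [555.0, 246.9, 144.5]
orientation: [-180.0, 0.0, -1.6]
ft_force: [0.4, -0.1, -0.1]
width: 0.6
```

```bash
python3 -c "
from h import *
plan((553.8,184,57),-1.8)
for n,b in (('scene',(120,200,300,440)),('top',(180,240,90,205))):
  im=viewer.capture(n)[b[0]:b[1],b[2]:b[3]];cv2.imwrite('pics/%s11.png'%n,cv2.resize(im[:,:,::-1],None,fx=5.5,fy=5.5,interpolation=cv2.INTER_CUBIC))"
```

```text
t 19.07 pos [555.  246.9 144.5] ori [-1.7996e+02  5.0000e-02 -1.6400e+00] w 0.6 F [ 0.4 -0.1 -0.1]
shift [0.008 0.788 1.094] turn [-0.0002  0.0003  0.0009]
```

View pics/scene11.png

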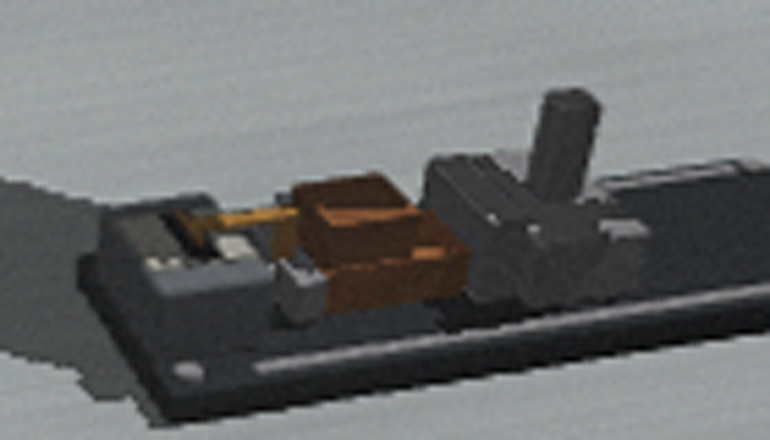

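View pics/top11.png

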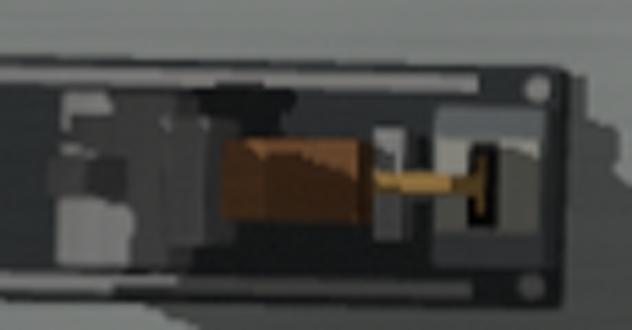

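The post is released and the arm is clear. The gauge stays closed, with the bar at 481 in the band 470–497 (anvil about 8 mm), and the block is flat and aligned. Handing in.

```bash
python3 -c "
from h import *
print(order.job_done())"
```

```text
the job is handed in; nothing more can be done
None
```

I placed the stepped pearwood block on the gauge bed and closed the jaw on it. The job was handed in at about 19 s on the robot's clock; no verdict is reported.

- **Placing:** I gripped the block across its tall part and laid it lengthwise on the centre line. The wrist and scene pictures after release showed it flat and straight.
- **Closing:** I gripped the thumb post and slid the jaw in stages, about 86 mm by the arm's travel. In the pictures taken between stages the anvil was never pressed past the middle of the band. I then let go of the post and backed away.
- **Last checks:** After release, the top view showed the pointer over the black band, at roughly 8 mm of anvil travel. The block was seated between anvil and jaw, aligned and flat, and the robot was touching nothing (force about 0).
- **Disagreements:** My sightings of the block and the post differed by 2–5 mm between cameras. Closer wrist-camera views settled them before each grasp. One height reading of the jaw face was about 13 mm off, probably because I read the wrong edge, and I didn't use it.

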